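Wash the ink scraper: blade in the slot, hold the run lever level

TASK

Take the wood-handled ink scraper out of its wooden rest, stand it blade-down in the slot of the grey blade washer, fully home, and let go of it. Then run the washer: with the fingers press the spring lever of the hold-to-run switch down until it is level (the top of its pad at the height of the gauge post beside it, never down to its bottom stop), and finish while still holding it there. Leave the printing blocks and the other things on the table alone.

Things in the scene. Friction and masses are not known exactly. Their poses are not given: they have to be found in the camera images.
- scraper: Ink scraper, loose, upright, about 0.12 kg: aluminium blade 4 thick (x) x 80 wide (y) x 62 tall mm, light wood handle bar 18 thick (x) x 94 long (y) x 28 tall mm across its top (60 to 88 mm up). Origin: middle of the blade's bottom edge; z up to the handle, y along the width. Starts in the slot of the wooden rest, leaning up to 5 degrees. Both ways round are the same.
- scraper_grip (a point): Middle of the scraper's wooden handle, 75 mm above the blade's bottom edge; same axes as the scraper.
- rest: Dark wood rest, fixed, 60 (x) x 130 (y) x 45 high mm. Slot along y, 7 x 88 mm, 30 deep (its floor 15 mm above the table), in which the scraper stands at the start. Origin: centre of its underside, on the table.
- washer: Blade washer, fixed: grey metal block 100 (x) x 160 (y) x 75 high mm; a dark round motor 60 across sticks out 58 at its +y end, a small drain pipe at its -y end, a black knob on its -x face. One slot in the middle of its top, along y, 7 x 88 mm, 40 deep, mouth bevelled 3 mm. Origin: centre of its underside, on the table; z up.
- slot_floor (a point): Middle of the floor of the washer's slot, 35 mm above the table and 40 mm below the washer's top; axes of the washer (y along the slot). The seated scraper's bottom edge rests here, its handle then 20 mm clear of the washer's top.
- station: Hold-to-run switch, fixed: steel foot 190 (x) x 75 (y) x 12 high mm, grey box and two cheeks 100 high at its +x end. Spring lever hinged there (axis along y, x = +55, z = 85), reaching towards -x. Level, its pad's top centre is at x = -55, y = 0, z = 91. Steel gauge post 10 across at x = -55, y = +32, top 91 high = pad top when level. Origin: centre of its underside, on the table.
- lever (a joint): Angle of the spring lever, rad: 0 = up at rest (pad end sloping up 16 degrees), 0.28 = level, 0.55 = bottom stop. Grows as the pad is pushed down; springs back when let go. Pushing down on the pad takes about 4.5 N to start, 8 to 9 N at level, 12 to 13 N at the bottom; the pad drops about 11 mm per 0.1 rad.
- lever_pad (a point): Centre of the top of the black rubber pad (45 x 46 mm) at the end of the lever, 110 mm from the hinge; at rest about 121 mm above the table, 91 mm when level. Its frame turns with the lever.
- block_a: Bystander, loose: dark wood carved printing block with a raised grip, 90 x 55 x 50 high mm. Origin: centre of its underside.
- block_b: Bystander, loose: plain dark wood carved printing block, 70 x 45 x 35 high mm. Origin: centre of its underside.
- block_c: Bystander, loose: dark wood carved printing block with a raised grip, 80 x 50 x 50 high mm. Origin: centre of its underside.
- block_round: Bystander, loose: round wooden stamp with a waisted grip, 72 across, 60 high mm. Origin: centre of its underside.
- jar: Bystander, loose: glass jar with a white cap, 64 across, 90 high mm. Origin: centre of its underside.
- cup: Bystander, loose: white ceramic cup, 72 across, 85 high mm. Origin: centre of its underside.
- tin: Bystander, loose: steel can, 76 across, 70 high mm. Origin: centre of its underside.
Mind the look-alikes: they are no part of the job. Of the things shaped like the scraper, the aluminium one is meant. What is shaped like the station but yellow is not meant.

How it is judged (in metres and radians):
On the way, in this order (a step that is already met when the one before it is completed fails the run):
1. the scraper stands fully home in the washer's slot and is let go, the lever still up (z of scraper in the frame of slot_floor between -0.006 and 0.006 m and x of scraper in the frame of slot_floor between -0.006 and 0.006 m and y of scraper in the frame of slot_floor between -0.01 and 0.01 m and angle between the y axis of scraper and the y axis of slot_floor, either way round below 0.15 rad and angle between scraper's own z axis and vertical below 0.13 rad and contact force between scraper and the fingers below 0.3 N and value of joint lever below 0.1 rad), for 0.2 s.
2. the lever is held level by the fingers while the scraper stays in the slot (z of scraper in the frame of slot_floor between -0.006 and 0.006 m and x of scraper in the frame of slot_floor between -0.006 and 0.006 m and y of scraper in the frame of slot_floor between -0.01 and 0.01 m and angle between the y axis of scraper and the y axis of slot_floor, either way round below 0.15 rad and angle between scraper's own z axis and vertical below 0.13 rad and contact force between scraper and the fingers below 0.3 N and value of joint lever between 0.18 and 0.38 rad and contact force between station and the fingers above 3 N), for 0.5 s.
At the end, for the whole second after the job is handed in: Scraper at rest, let go, in the washer slot: bottom edge within 6 mm of the floor, 6 mm across and 10 mm along the slot, turned under 0.15 rad, tilted under 0.13 rad. Fingers still press the lever (over 3 N), still, within 0.1 rad of level (0.18 to 0.38) (all of step 2 and velocity of joint lever between -0.15 and 0.15 rad/s and linear speed of scraper below 0.03 m/s); the arm keeps its last pose, push and grip.
It fails at once if a bystander (block, stamp, jar, cup or tin) is pushed more than 25 mm or tipped over (distance of any of block_a, block_b, block_c, block_round, jar, cup, tin from where it was at the start of the episode above 0.025 m or angle between any of block_a, block_b, block_c, block_round, jar, cup, tin's own z axis and vertical above 0.5 rad).
It fails at once if the lever is pushed through to its bottom stop (value of joint lever above 0.5 rad).
It also fails if it takes over 58 s, if anything falls off the work surface, if the arm or the gripper's body presses on something with over 40 N, if the wrist force passes 120 N, or if a joint passes its speed limit or range.

ROBOT

A 6-joint arm with a two-finger parallel gripper is mounted at the origin on the work surface. World frame = base frame: x ahead of the robot, y to its left, z up, the work surface at z = 0. Lengths are in mm, angles in rad, forces in N, time in s.
With the tool pointing down it reaches from about 400 to 825 mm from the base axis. Payload 7 kg.
Tool frame: the origin (TCP) lies at the very end of the fingers, on their centre line; the grasp point (between the pads) lies 19 mm behind it (hold_point_z is the distance from the TCP to the grasp point, in mm); z points along the fingers, x is the direction in which the jaws open and shut, and the axes are right-handed (so a half turn about z gives the same grasp; the last joint's range is limited). The gripper opens to 88 mm and grips with 3 to 60 N. Pads are 19 mm wide; open, the fingers measure 130 mm over their backs; the gripper's body (78 mm by 193 mm) begins 47 mm behind the grasp point.
Start: joints at [-0.847, 0.359, 0.012, 0, -1.224, -0.288], TCP at [284.913, -611.898, 226.561] pointing down, gripper open.
Joint ranges: [-3.07, 3.07], [-1.43, 2.12], [-1.02, 1.25], [-3.03, 1.67], [-3.05, -0], [-3.03, 3.03]. Speed limits (rad/s): [2.39, 2.39, 3.01, 3.14, 3.14, 3.14].

INTERFACE

Orientations are given as a 3x3 rotation matrix whose columns are the frame's x, y, z axes.
In Python, from rig import state, camera, finish_job, hold_point_z gives the robot as it stands. The module is installed in compiled form; this text tells all that it offers.
- The arm moves only by the tool step_arm, never from a script. Its argument "plan" is a list of rows, each a list of 7 numbers: the closure, from -1 (fully open) to 1 (shut), then the shift along the world's x, y, z in mm, then the turn, a rotation vector about the world's x, y, z in degrees. In form: [[gripper, x, y, z, ax, ay, az], ...]. A call has 1 to 8 rows; each row shifts and turns the commanded pose from where the row before left it; what a row does not reach is not made up. A row lasts 1/8 s, in which the tool goes at most 62.5 mm and 10.7 degrees, less where a joint would pass 70% of its speed; a pose out of reach is approached as far as the arm can. A call with a gripper value outside its range is refused whole. The fingers move at their own pace and stop on an object; the grip force is fixed at half the most. Time passes only in rows, so rows that do not move let the fingers close. It gives the time, the measured TCP pose, the force and the opening at its end, in the units of the state.
- state(): the state, without advancing time (a new reading comes with each control period).
- camera(name): name is "scene" or "top" or "wrist"; returns a dict with "frame" (420x560x3 uint8, blue, green, red), "range_z" (420x560 float32, mm along the optical axis (not along the pixel's ray), 0 where there is no reading), "intrinsics" (3x3 intrinsics, pixels), "k1" (the pictures are not rectified: a ray, as slopes to the right and down, at radius r is drawn at 1 + k1 r^2 times it, then the intrinsics apply), "position" and "attitude" of the camera in the world. Camera axes: x right, y down, z forward; pixel columns grow to the right and rows downward; lengths in mm; the calibration is good to about 2 mm. A picture is of the moment at which its call begins.
- finish_job(): hands the job in, once; it reports no verdict.
The state is a dict: "t": time; "joints": joint angles; "dq": joint speeds; "joint_efforts": joint torques, N m; "position": TCP position; "tool_rot": TCP orientation; "contact_force": force on the tool from outside, world axes, zero at the start; "moment": the same for the moment, N m; "gripper_width": finger opening in mm.
Only numpy, scipy, OpenCV 4.12 (cv2) and the standard library are available. Lean on these libraries where they do the work, as an engineer would, in place of code of your own. Each camera call takes 0.05 s, during which the arm holds its last target. There are 200 camera calls.

## Working session

There is one attempt and no reset: what is moved stays moved. The work goes in short steps, Python scripts to look and compute and a tool call to move; the robot and the scene stay as the last step left them, time stands still between calls to the robot, and variables do not carry over. Pictures are saved under pics/ and viewed, about 8 in all and at most 12, crops included, and the job is handed in when it is done.

Besides the shell and the picture viewer there is one more tool, called after "Call:" as name(argument=value, ...), one argument or row to a line, values as JSON. step_arm: Moves the arm, as the interface text tells. Its arguments: {"type":"object","properties":{"plan":{"type":"array"}},"required":["plan"]}

```bash
mkdir -p pics; cat > h.py <<'E'
import numpy as np, cv2
from rig import state, camera, finish_job, hold_point_z
def pts(c):
    """world points of every pixel from range_z"""
    h,w=c["range_z"].shape; K=np.array(c["intrinsics"],float)
    u,v=np.meshgrid(np.arange(w),np.arange(h))
    n=rays(c,np.stack([u,v],-1).reshape(-1,2)).reshape(h,w,3)
    return (n*c["range_z"][...,None])@np.array(c["attitude"]).T+np.array(c["position"])
def rays(c,px):
    p=cv2.undistortPoints(np.array(px,float).reshape(-1,1,2),np.array(c["intrinsics"],float),np.array([c["k1"],0,0,0,0],float)).reshape(-1,2)
    return np.c_[p,np.ones(len(p))]
def onplane(c,px,z):
    d=rays(c,px)@np.array(c["attitude"]).T; o=np.array(c["position"])
    return o+d*((z-o[2])/d[:,2])[:,None]
E
python3 - <<'E'
from h import *
import pickle
for n in("top","scene","wrist"):
    c=camera(n); pickle.dump(c,open(n+".pkl","wb")); cv2.imwrite(f"pics/{n}0.png",c["frame"]); print(n,c["position"],c["k1"],c["intrinsics"],np.round(c["attitude"],3).tolist(),(c["range_z"]>0).mean())
print(state(),hold_point_z)
E
```

```text
top [ 484.7569091    -4.1037715  1513.03215175] 0.01728210524232989 [[443.10423073   0.         281.48845393]
 [  0.         443.10423073 212.10006737]
 [  0.           0.           1.        ]] [[-0.006, -0.997, 0.075], [-1.0, 0.005, -0.012], [0.012, -0.075, -0.997]] 0.9961139455782313
scene [1310.33562023 -233.14031828 1305.71131504] 0.002449947895854618 [[500.16971933   0.         277.05789844]
 [  0.         500.16971933 213.63659901]
 [  0.           0.           1.        ]] [[0.287, 0.802, -0.524], [0.958, -0.234, 0.167], [0.011, -0.55, -0.835]] 0.9960289115646258
wrist [ 213.41917887 -644.80747534  383.12055067] -0.05280779589910334 [[302.04846568   0.         278.86032376]
 [  0.         302.04846568 207.35451262]
 [  0.           0.           1.        ]] [[-0.422, 0.867, 0.265], [0.907, 0.403, 0.125], [0.002, 0.293, -0.956]] 0.9961479591836735
{'t': 0.15, 'joints': array([-8.46897289e-01,  3.59194240e-01,  1.12788890e-02, -2.07055232e-04,
       -1.22412856e+00, -2.88132065e-01]), 'dq': array([-0.00044332, -0.00120487,  0.00145561,  0.00011124,  0.00084208,
       -0.00048978]), 'joint_efforts': array([-5.50504465e-04, -5.83277214e+01,  2.93290526e+01,  7.00113192e+00,
        8.82128079e-03, -1.50051646e-04]), 'position': array([ 284.74430746, -611.59350079,  225.86884877]), 'tool_rot': array([[-4.22041509e-01,  9.06576253e-01, -6.80377911e-04],
       [ 9.06575644e-01,  4.22042024e-01,  1.06369435e-03],
       [ 1.25146811e-03, -1.67890875e-04, -9.99999203e-01]]), 'contact_force': array([-0.89577425,  0.75839911,  0.25688448]), 'moment': array([ 0.01797361, -0.01437556,  0.0003721 ]), 'gripper_width': 87.96062083751424} 18.8
```

View pics/top0.png

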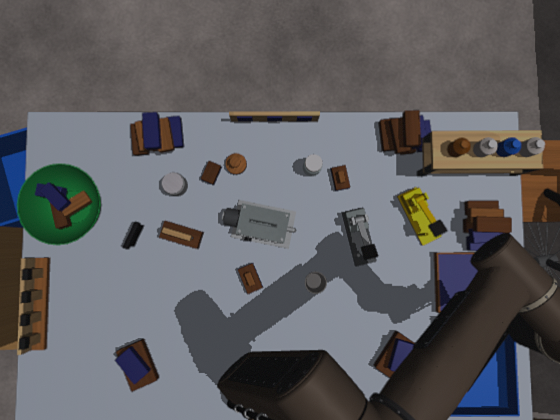

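View pics/scene0.png

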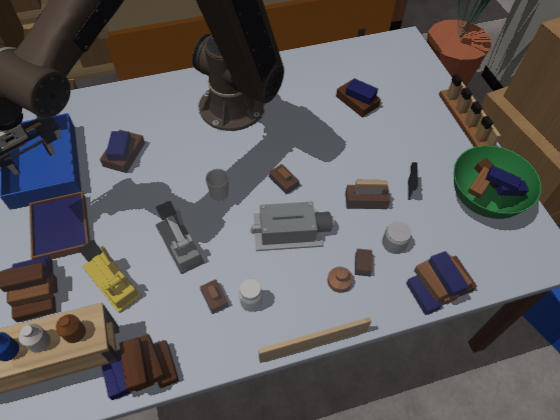

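The top view shows the rest and the wood handle at about (180,234), the grey washer at (262,223) with its slot near (262,222), and the grey station at (360,236) with its pad at (370,252). The black look-alike scraper is at (132,235) and the yellow switch at (420,215). The scene view agrees: rest (368,195), washer (288,222), station (180,240).

```bash
python3 - <<'E'
from h import *
import pickle
for n,rois in (("top",dict(handle=(155,210,210,260),washer=(215,190,310,255),station=(335,200,390,270))),("scene",dict(handle=(340,170,400,220),washer=(245,195,340,255),station=(145,200,215,280)))):
    c=pickle.load(open(n+".pkl","rb")); P=pts(c); f=c["frame"].astype(int)
    hsv=cv2.cvtColor(c["frame"],cv2.COLOR_BGR2HSV)
    for k,(a,b,d,e) in rois.items():
        p=P[b:e,a:d]; z=p[...,2]; H=hsv[b:e,a:d]
        if k=="handle": m=(z>90)&(z<125)
        elif k=="washer": m=(z>68)&(z<82)
        else: m=(z>60)&(z<140)
        q=p[m]
        r=cv2.minAreaRect(q[:,:2].astype(np.float32))
        print(n,k,m.sum(),"rect",np.round(r[0],1),np.round(r[1],1),round(r[2],1),"z",np.round(np.percentile(q[:,2],[2,50,98]),1), 'mean',q.mean(0).round(1))
        if k=="handle": print(" hsv",np.median(H[m],0))
        if k=="station":
            dk=m&(H[...,2]<45); s=p[dk]; print(" dark pad",dk.sum(),s.mean(0).round(1),np.percentile(s,[5,95],axis=0).round(0).tolist())
            m2=(z>6)&(z<20);r=cv2.minAreaRect(p[m2][:,:2].astype(np.float32));print(" foot",np.round(r[0]),np.round(r[1]),r[2])
        if k=="washer":
            dk=m&(H[...,2]<70); s=p[dk]; print(" dark",dk.sum(),s.mean(0).round(1), np.percentile(z,[1,99]))
E
```

```text
top handle 172 rect [523.1 313.1] [95.8 18. ] 73.0 z [ 94.1 102.8 109.5] mean [523.  311.6 102.6]
 hsv [ 16. 117. 138.]
top washer 1446 rect [562.3  62.4] [206.6 100. ] 78.0 z [68.9 75.1 81.1] mean [557.5  41.4  75.1]
 dark 45 [573.8 108.   71.2] [-7.01852595 81.35450465]
top station 503 rect [ 518.  -279.7] [156.5  60.5] 10.0 z [ 70.8 106.  128.5] mean [ 507.3 -283.8  106.9]
 dark pad 204 [ 467.9 -291.7  118. ] [[447.0, -314.0, 83.0], [485.0, -264.0, 128.0]]
 foot [ 521. -297.] [185. 235.] 89.19517517089844
scene handle 210 rect [526.9 312.9] [93.  24.9] 74.6 z [ 91.3 102.4 108.6] mean [528.1 313.4 101.1]
 hsv [ 16.  84. 149.]
scene washer 1593 rect [563.   61.5] [203.8 106.1] 77.6 z [69.2 76.1 81.1] mean [561.1  41.   75.9]
 dark 24 [604.8  36.3  70.2] [-4.61475485 81.87678318]
scene station 656 rect [ 515.9 -279.4] [148.1  59.6] 9.9 z [ 66.3 105.3 129.1] mean [ 513.3 -282.5  105.8]
 dark pad 1 [ 477.5 -273.3  111.9] [[478.0, -273.0, 112.0], [478.0, -273.0, 112.0]]
 foot [ 497. -283.] [213. 289.] 77.2783203125
```

Call:
step_arm(
  plan=[
    [-1,22,58,0,0,0,3],
    [-1,22,58,0,0,0,3],
    [-1,22,58,0,0,0,3],
    [-1,22,58,0,0,0,3],
    [-1,22,58,0,0,0,3],
    [-1,22,58,0,0,0,3],
    [-1,22,58,0,0,0,3],
    [-1,22,58,0,0,0,3],
  ],
)

```text
t: 1.15
position: [461.2, -145.9, 226.7]
tool_rot: [[-0.756, 0.655, 0.001], [0.655, 0.756, 0.0], [-0.0, 0.0, -1.0]]
contact_force: [2.0, -0.2, 0.0]
gripper_width: 87.6
```

Call:
step_arm(
  plan=[
    [-1,8,57,0,0,0,3],
    [-1,8,57,0,0,0,3],
    [-1,8,57,0,0,0,3],
    [-1,8,57,0,0,0,3],
    [-1,8,57,0,0,0,3],
    [-1,8,57,0,0,0,3],
    [-1,8,57,0,0,0,3],
    [-1,6,60,0,0,0,3],
  ],
)

```text
t: 2.15
position: [522.8, 312.9, 226.5]
tool_rot: [[-0.957, 0.291, -0.0], [0.291, 0.957, -0.0], [0.0, -0.0, -1.0]]
contact_force: [1.5, 0.2, 0.2]
gripper_width: 87.7
```

```bash
python3 - <<'E'
from h import *
import pickle
s=state();R=s["tool_rot"];print(s["t"],s["position"],np.degrees(np.arctan2(R[1,0],R[0,0])),s["joints"],R[:,2])
c=camera("wrist"); pickle.dump(c,open("w1.pkl","wb")); cv2.imwrite("pics/w1.png",c["frame"])
P=pts(c); hsv=cv2.cvtColor(c["frame"],cv2.COLOR_BGR2HSV)
m=(np.abs(P[...,2]-102)<12)&(np.hypot(P[...,0]-523,P[...,1]-312)<70)
q=P[m];r=cv2.minAreaRect(q[:,:2].astype(np.float32));print(m.sum(),r,np.percentile(q[:,2],[2,50,98]))
m=(np.abs(P[...,2]-45)<5)&(np.hypot(P[...,0]-523,P[...,1]-312)<90)
q=P[m];r=cv2.minAreaRect(q[:,:2].astype(np.float32));print("rest",m.sum(),r)
E
```

```text
2.15 [522.81621253 312.91566372 226.47658153] 163.06604387714904 [ 8.59554904e-01  2.51739518e-01 -1.39808394e-01 -8.35235189e-06
 -1.17934027e+00 -1.15510501e+00] [-6.58092660e-05 -6.45451056e-05 -9.99999996e-01]
1686 ((524.4656372070312, 313.1603698730469), (93.57583618164062, 17.37784194946289), 72.57714080810547) [ 98.31952461 101.91820102 103.53519472]
rest 4110 ((524.5096435546875, 312.5192565917969), (129.1284637451172, 60.23259353637695), 72.97960662841797)
```

View pics/w1.png

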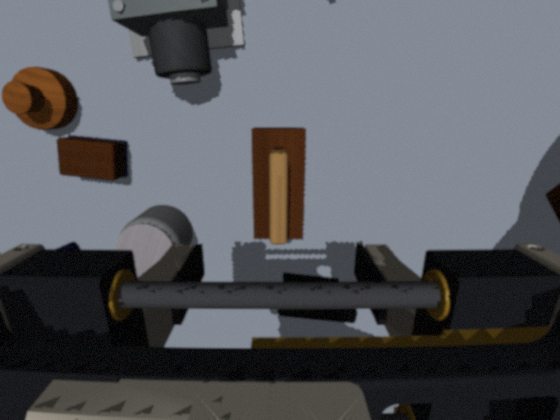

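The wrist view shows the handle at (279,197), centred over its rest at (279,183). The black look-alike is at (317,297), beyond the +y end, and the washer's motor is at (178,45). Both views put the handle at (524,313) with its top at z≈102, yaw 73°. That fits the given sizes (94×18, rest 130×60), so I descend.

Call:
step_arm(
  plan=[
    [-1,1.5,0,-50,0,0,0],
    [-1,0,0,-50,0,0,0],
    [-1,0,0,-40,0,0,0],
    [-1,0,0,-17,0,0,0],
    [1,0,0,0,0,0,0],
    [1,0,0,0,0,0,0],
    [1,0,0,0,0,0,0],
    [1,0,0,0,0,0,0],
  ],
)

```text
t: 3.2
position: [524.8, 311.5, 70.7]
tool_rot: [[-0.956, 0.293, 0.001], [0.293, 0.956, 0.001], [-0.001, 0.002, -1.0]]
contact_force: [0.6, -1.0, -0.1]
gripper_width: 53.5
```

Call:
step_arm(
  plan=[
    [1,0,0,0,0,0,0],
    [1,0,0,0,0,0,0],
    [1,0,0,15,0,0,0],
    [1,0,0,20,0,0,0],
    [1,0,0,35,0,0,0],
    [1,0,0,35,0,0,0],
    [1,0,0,0,0,0,0],
  ],
)

```text
t: 4.08
position: [525.9, 312.3, 178.8]
tool_rot: [[-0.956, 0.292, 0.005], [0.292, 0.956, 0.004], [-0.003, 0.005, -1.0]]
contact_force: [-0.7, 0.5, -1.0]
gripper_width: 17.5
```

```bash
python3 - <<'E'
from h import *
import pickle
s=state();R=s["tool_rot"];print(s["t"],s["position"],np.degrees(np.arctan2(R[1,0],R[0,0])),s["gripper_width"])
c=camera("wrist"); pickle.dump(c,open("w2.pkl","wb")); cv2.imwrite("pics/w2.png",c["frame"])
c=camera("scene"); pickle.dump(c,open("s2.pkl","wb"))
cv2.imwrite("pics/s2.png",cv2.resize(c["frame"][80:280,220:460],None,fx=3,fy=3))
E
```

```text
4.075 [525.87842071 312.33939816 178.81056361] 162.99983140791988 17.508615810385507
```

View pics/s2.png

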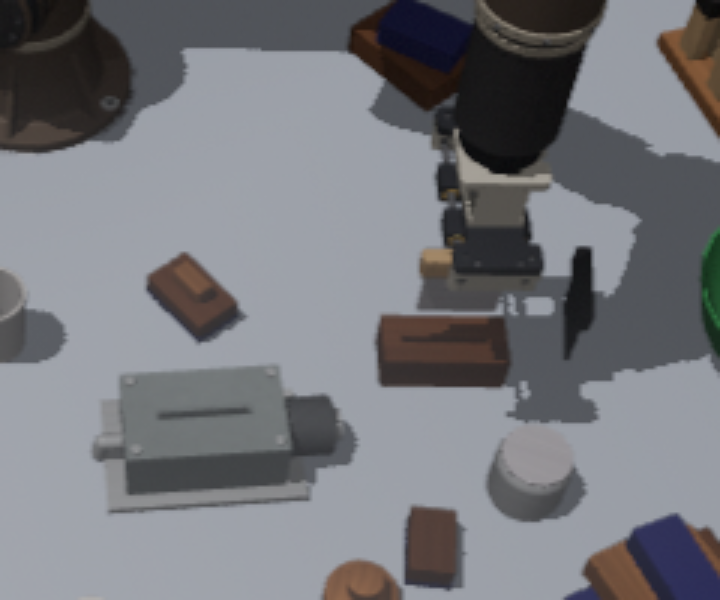

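View pics/w2.png

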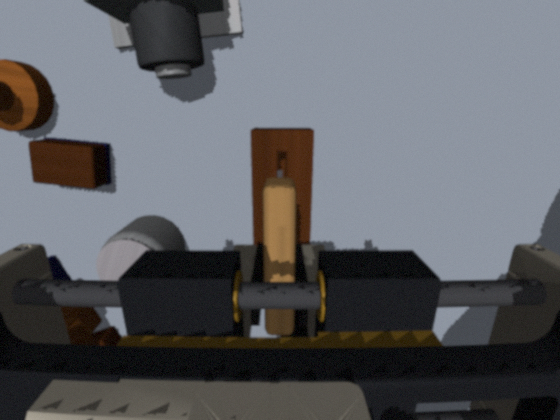

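The scraper is held: the opening is 17.5 mm and the handle runs from (280,180) to (280,333) in the wrist view, while the rest is empty. In the scene crop the washer slot is clear at (205,412). Next: slot position from two fixed views, and handle offset in the grip.

```bash
cat > slot.py <<'E'
from h import *
def slot(c,cx,cy,z=75,thr=0.72,rad=55,ang=78):
    """slot centre/axis: dark blob in the washer's top, rays cast on plane z"""
    g=cv2.cvtColor(c["frame"],cv2.COLOR_BGR2GRAY).astype(float)
    h,w=g.shape;u,v=np.meshgrid(np.arange(w),np.arange(h))
    X=onplane(c,np.stack([u,v],-1).reshape(-1,2),z).reshape(h,w,3)
    a=np.radians(ang);dx,dy=X[...,0]-cx,X[...,1]-cy
    al=dx*np.cos(a)+dy*np.sin(a);ac=-dx*np.sin(a)+dy*np.cos(a)
    roi=(abs(al)<60)&(abs(ac)<25)
    m=roi&(g<thr*np.median(g[roi]))
    n,l,st,_=cv2.connectedComponentsWithStats(m.astype(np.uint8))
    k=1+np.argmax(st[1:,4]);q=X[l==k][:,:2]
    return cv2.minAreaRect(q.astype(np.float32)),(l==k).sum(),q.mean(0)
E
python3 - <<'E'
from slot import *
import pickle
for n in("top","s2"):
    c=pickle.load(open(n+".pkl","rb"))
    for t in(.6,.72,.82): print(n,t,slot(c,557.5,41.4,75,t))
c=pickle.load(open("w2.pkl","rb"));P=pts(c);hsv=cv2.cvtColor(c["frame"],cv2.COLOR_BGR2HSV)
m=(abs(hsv[...,0].astype(int)-16)<6)&(hsv[...,1]>60)&(P[...,2]>150)&(P[...,2]<225); m[:, :255]=0; m[:,310:]=0
q=P[m]-np.array([525.9,312.3,178.8]);a=np.radians(73)
al=q[:,0]*np.cos(a)+q[:,1]*np.sin(a);ac=-q[:,0]*np.sin(a)+q[:,1]*np.cos(a)
for x in(al,ac,q[:,2]):print(np.percentile(x,[0,1,5,50,95,99,100]).round(1))
s=abs(q[:,2]-np.median(q[:,2]))<4
print("z slope along",np.polyfit(al[s],q[s,2],1),"yaw slope",np.polyfit(al[s],ac[s],1))
E
```

```text
top 0.6 (((552.7938232421875, 5.851802349090576), (12.989350318908691, 3.2493886947631836), 89.69676208496094), np.int64(7), array([552.56416916,   6.31647772]))
top 0.72 (((551.2599487304688, 4.6201958656311035), (18.121706008911133, 8.665730476379395), 75.65222930908203), np.int64(17), array([551.54574314,   4.71133022]))
top 0.82 (((558.8522338867188, 40.048301696777344), (90.45121765136719, 10.193110466003418), 78.37858581542969), np.int64(69), array([559.72162854,  37.77293653]))
s2 0.6 (((564.0407104492188, 60.09290313720703), (29.36464500427246, 3.361701965332031e-05), 73.73876190185547), np.int64(11), array([564.04041803,  60.09178869]))
s2 0.72 (((558.8168334960938, 38.68943786621094), (85.80817413330078, 6.528505802154541), 77.99687957763672), np.int64(57), array([558.98018464,  39.46994564]))
s2 0.82 (((558.9526977539062, 39.934200286865234), (88.35550689697266, 8.445405960083008), 78.58403778076172), np.int64(75), array([558.5339764 ,  37.40001004]))
[-44.4 -44.1 -43.5 -13.7  41.6  46.1  49.3]
[-12.8  -9.5  -8.5  -0.4   7.6   8.3  12.2]
[-17.9 -13.3   1.1   6.9   8.2  12.5  45.8]
z slope along [0.01094802 6.83726935] yaw slope [ 0.00795283 -0.4079626 ]
```

The handle top now sits only about 7 mm above the TCP. I started the lift before the fingers had finished closing, so they hold the handle's lower 7 mm. It is level and straight in the grip (slope 0.01), and any contact at the slot would only push it deeper into the fingers, so I carry on with care. The slot is at (559,40), axis 78.3°, in both views. Next I stop short of the washer for a near view.

Call:
step_arm(
  plan=[
    [1,0,0,15,0,0,0],
    [1,10,-30,0,0,0,1],
    [1,10,-35,0,0,0,1],
    [1,10,-40,0,0,0,1.3],
    [1,10,-40,0,0,0,1],
    [1,8,-30,0,0,0,1],
    [1,2,-9,0,0,0,0],
    [1,0,0,0,0,0,0],
  ],
)

```text
t: 5.18
position: [574.4, 126.8, 189.6]
tool_rot: [[-0.979, 0.205, -0.0], [0.205, 0.979, -0.0], [0.0, -0.0, -1.0]]
contact_force: [-0.8, 0.3, -2.0]
gripper_width: 17.8
```

```bash
python3 - <<'E'
from slot import *
import pickle
s=state();R=s["tool_rot"];p=s["position"];yaw=np.degrees(np.arctan2(R[1,0],R[0,0]));print(s["t"],p,yaw,s["gripper_width"],R[:,2])
c=camera("wrist"); pickle.dump(c,open("w3.pkl","wb")); cv2.imwrite("pics/w3.png",c["frame"])
for t in(.5,.6,.72,.82): print(t,slot(c,558.9,40,75,t))
P=pts(c);m=(abs(P[...,2]-75)<4)&(np.hypot(P[...,0]-558,P[...,1]-40)<120)
print("top z",np.median(P[m][:,2]),cv2.minAreaRect(P[m][:,:2].astype(np.float32)))
hsv=cv2.cvtColor(c["frame"],cv2.COLOR_BGR2HSV)
m=(abs(hsv[...,0].astype(int)-16)<6)&(hsv[...,1]>60)&(P[...,2]>150)&(P[...,2]<250); m[:, :255]=0; m[:,310:]=0
q=P[m]-p;a=np.radians(yaw-90)
al=q[:,0]*np.cos(a)+q[:,1]*np.sin(a);ac=-q[:,0]*np.sin(a)+q[:,1]*np.cos(a)
for x in(al,ac,q[:,2]):print(np.percentile(x,[0,1,5,50,95,99,100]).round(1))
E
```

```text
5.175 [574.43985904 126.79130405 189.58234545] 168.19802985835997 17.816032091506624 [-3.86494535e-04 -2.17083935e-04 -9.99999902e-01]
0.5 (((551.862548828125, 6.49331521987915), (18.593427658081055, 5.77966833114624), 77.93902587890625), np.int64(128), array([551.9095959 ,   4.20070875]))
0.6 (((558.8153686523438, 38.74986267089844), (86.11669158935547, 7.404202938079834), 77.87206268310547), np.int64(405), array([557.58261421,  26.14586149]))
0.72 (((558.9082641601562, 38.8576545715332), (89.41096496582031, 9.872077941894531), 78.3438491821289), np.int64(686), array([558.65364233,  30.30891678]))
0.82 (((559.0987548828125, 39.34381866455078), (91.97472381591797, 11.782716751098633), 78.40261840820312), np.int64(1184), array([558.49932701,  34.89565882]))
top z 74.24610312955531 ((558.9390869140625, 39.20238494873047), (160.3668670654297, 100.78508758544922), 78.11328125)
[-44.4 -44.2 -43.4 -13.2  41.7  45.8  48.8]
[-12.   -9.6  -8.5  -0.5   7.4   8.2  13.1]
[-16.8 -10.8   2.7   7.    8.3  12.7  45.5]
```

View pics/w3.png

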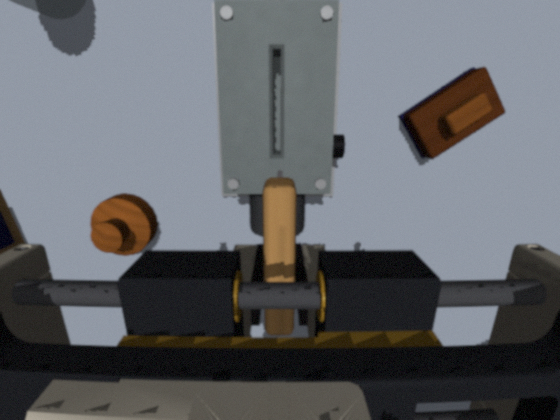

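The near view shows the slot at (277,100), directly ahead of the held handle at (280,250). It is measured at (558.9, 39.1), axis 78.2°, washer top z≈74–75, which matches the 160×100 size. I move over it and enter slowly.

Call:
step_arm(
  plan=[
    [1,-5.4,-29.6,0,0,0,0],
    [1,-6,-35,0,0,0,0],
    [1,-5,-25,0,0,0,0],
    [1,0,0,0,0,0,0],
    [1,0,0,-15,0,0,0],
    [1,0,0,-12,0,0,0],
    [1,0,0,0,0,0,0],
  ],
)

```text
t: 6.1
position: [557.1, 37.9, 160.7]
tool_rot: [[-0.979, 0.203, -0.003], [0.203, 0.979, -0.001], [0.003, -0.002, -1.0]]
contact_force: [-0.3, 0.2, -0.7]
gripper_width: 17.4
```

Call:
step_arm(
  plan=[
    [1,0,0,-5,0,0,0],
    [1,0,0,-5,0,0,0],
    [1,0,0,-5,0,0,0],
    [1,0,0,0,0,0,0],
  ],
)

```text
t: 6.6
position: [557.8, 37.4, 147.1]
tool_rot: [[-0.979, 0.203, -0.001], [0.203, 0.979, -0.0], [0.001, -0.0, -1.0]]
contact_force: [-0.5, 0.1, -1.4]
gripper_width: 17.5
```

```bash
cat > hold.py <<'E'
from h import *
s=state();R=s["tool_rot"];p=s["position"];yaw=np.degrees(np.arctan2(R[1,0],R[0,0]));print(s["t"],p.round(1),yaw,s["gripper_width"],s["contact_force"].round(1))
c=camera("wrist");P=pts(c);hsv=cv2.cvtColor(c["frame"],cv2.COLOR_BGR2HSV)
m=(abs(hsv[...,0].astype(int)-16)<6)&(hsv[...,1]>60)&(P[...,2]>95)&(P[...,2]<p[2]+50); m[:, :245]=0; m[:,320:]=0
q=P[m]-p;a=np.radians(yaw-90)
al=q[:,0]*np.cos(a)+q[:,1]*np.sin(a);ac=-q[:,0]*np.sin(a)+q[:,1]*np.cos(a)
for x in(al,ac,q[:,2],P[m][:,2]):print(np.percentile(x,[1,5,50,95,99]).round(1))
s=abs(q[:,2]-np.median(q[:,2]))<5
print("z slope along",np.polyfit(al[s],q[s,2],1),"yaw",np.polyfit(al[s],ac[s],1))
E
python3 hold.py
```

```text
6.6 [557.8  37.4 147.1] 168.26021622067057 17.480609306751834 [-0.5  0.1 -1.4]
[-44.2 -43.5 -12.4  42.3  47.1]
[-9.6 -8.6 -0.5  7.5  8.2]
[-11.2   2.8   7.    8.3  18.9]
[135.9 149.9 154.1 155.5 166. ]
z slope along [4.43148603e-03 6.84517502e+00] yaw [-0.00196537 -0.58955803]
```

The blade is 9 mm into the slot with no side force. I continue down.

Call:
step_arm(
  plan=[
    [1,0,0,-7,0,0,0],
    [1,0,0,-7,0,0,0],
    [1,0,0,-7,0,0,0],
    [1,0,0,-6,0,0,0],
    [1,0,0,0,0,0,0],
  ],
)

```text
t: 7.28
position: [557.6, 37.4, 119.9]
tool_rot: [[-0.979, 0.203, -0.001], [0.203, 0.979, -0.0], [0.001, -0.001, -1.0]]
contact_force: [0.4, 0.2, -1.6]
gripper_width: 17.8
```

```bash
python3 hold.py
```

```text
7.275 [557.6  37.4 119.9] 168.26639632418846 17.763001414544465 [ 0.4  0.2 -1.6]
[-44.2 -43.5 -12.8  42.5  46.9]
[-9.7 -8.5 -0.5  7.4  8.2]
[-11.2   2.9   7.    8.3  13.8]
[108.6 122.8 126.9 128.2 133.7]
z slope along [4.24236418e-03 6.87231878e+00] yaw [-0.00135854 -0.62680402]
```

Bottom edge is at about 39 mm, so 4 mm remain. I lower until contact, then open and wait, and rise straight up once fully open.

Call:
step_arm(
  plan=[
    [1,0,0,-3,0,0,0],
    [1,0,0,-2,0,0,0],
    [1,0,0,0,0,0,0],
    [-1,0,0,0,0,0,0],
    [-1,0,0,0,0,0,0],
    [-1,0,0,0,0,0,0],
    [-1,0,0,0,0,0,0],
    [-1,0,0,0,0,0,0],
  ],
)

```text
t: 8.32
position: [558.0, 37.5, 115.6]
tool_rot: [[-0.979, 0.203, 0.0], [0.203, 0.979, -0.0], [-0.0, -0.0, -1.0]]
contact_force: [0.5, -0.1, 0.2]
gripper_width: 62.1
```

Call:
step_arm(
  plan=[
    [-1,0,0,0,0,0,0],
    [-1,0,0,30,0,0,0],
    [-1,0,0,40,0,0,0],
    [-1,0,0,20,0,0,0],
    [-1,0,0,0,0,0,0],
  ],
)

```text
t: 8.95
position: [559.0, 37.8, 207.4]
tool_rot: [[-0.979, 0.203, 0.003], [0.203, 0.979, 0.001], [-0.003, 0.002, -1.0]]
contact_force: [0.9, 0.9, -0.6]
gripper_width: 87.7
```

```bash
python3 - <<'E'
from slot import *
s=state();print(s["t"],s["position"],s["gripper_width"],s["contact_force"])
for n in("wrist","scene"):
    c=camera(n);cv2.imwrite(f"pics/{n}4.png",c["frame"]);P=pts(c);hsv=cv2.cvtColor(c["frame"],cv2.COLOR_BGR2HSV)
    m=(abs(hsv[...,0].astype(int)-16)<7)&(hsv[...,1]>60)&(P[...,2]>85)&(P[...,2]<150)&(np.hypot(P[...,0]-559,P[...,1]-39)<65)
    q=P[m];md=np.median(q[:,2]);t=q[abs(q[:,2]-md)<5];print(n,m.sum(),"z",np.percentile(q[:,2],[5,50,95]),cv2.minAreaRect(t[:,:2].astype(np.float32)))
E
```

```text
8.95 [558.96382497  37.78838196 207.416056  ] 87.69185214664188 [ 0.92427053  0.90320318 -0.56100888]
wrist 2153 z [119.144222   121.95789866 123.19319033] ((558.1884765625, 39.34740447998047), (91.8927993774414, 17.259241104125977), 77.84833526611328)
scene 252 z [104.25902967 120.80864517 127.04512765] ((559.5592041015625, 39.517059326171875), (89.12680053710938, 20.8529109954834), 78.91046905517578)
```

View pics/wrist4.png

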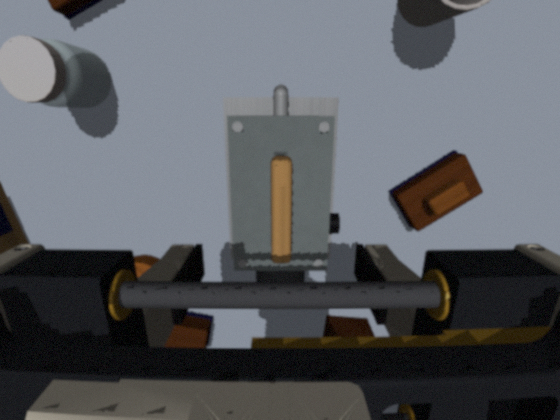

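The scraper is home: handle top at z≈122 against an expected 123, centre within 1 mm of the slot, axis 78°. The view shows it standing in the slot at (282,208), free of the fingers. Next is the station, with the fingers closing on the way.

Call:
step_arm(
  plan=[
    [1,0,-30,10,0,0,3],
    [1,-15,-50,0,0,0,4],
    [1,-18,-50,0,0,0,4],
    [1,-18,-50,0,0,0,4],
    [1,-18,-50,0,0,0,4],
    [1,-16,-45,0,0,0,3],
    [1,-6,-33,0,0,0,0],
    [1,0,0,0,0,0,0],
  ],
)

```text
t: 10.05
position: [465.7, -272.1, 214.0]
tool_rot: [[-0.985, -0.175, -0.003], [-0.175, 0.985, 0.001], [0.002, 0.001, -1.0]]
contact_force: [-0.6, -0.4, -0.3]
gripper_width: 13.3
```

```bash
python3 - <<'E'
from h import *
import pickle
s=state();R=s["tool_rot"];print(s["t"],s["position"],np.degrees(np.arctan2(R[1,0],R[0,0])),s["gripper_width"],s["contact_force"])
c=camera("wrist");pickle.dump(c,open("w5.pkl","wb"));cv2.imwrite("pics/w5.png",c["frame"]);P=pts(c);hsv=cv2.cvtColor(c["frame"],cv2.COLOR_BGR2HSV)
near=np.hypot(P[...,0]-490,P[...,1]+285)<110
m=near&(P[...,2]>107)&(P[...,2]<135)&(hsv[...,2]<60);q=P[m]
print("pad",m.sum(),q.mean(0),np.percentile(q[:,2],[5,50,95]),cv2.minAreaRect(q[:,:2].astype(np.float32)))
m=near&(abs(P[...,2]-91)<6);q=P[m]
m8=m.astype(np.uint8);n,l,st,ce=cv2.connectedComponentsWithStats(m8)
for k in range(1,n):
    if st[k,4]>15: print("z91 comp",st[k],P[l==k].mean(0).round(1))
E
```

```text
10.05 [ 465.67429671 -272.13996495  214.03321976] -169.91063263375153 13.349141209001317 [-0.60753751 -0.35678801 -0.30038597]
pad 2634 [ 465.92216965 -298.35454468  120.62920872] [114.9245096  120.78056964 125.59764221] ((465.8778076171875, -296.6531982421875), (44.73600387573242, 45.782169342041016), 13.461535453796387)
z91 comp [155 150  30  14 118] [ 570.4 -298.4   90. ]
z91 comp [ 162  165   61   45 1167] [ 559.4 -273.4   92.8]
z91 comp [285 208  10   5  43] [ 454.1 -264.4   90.3]
```

View pics/w5.png

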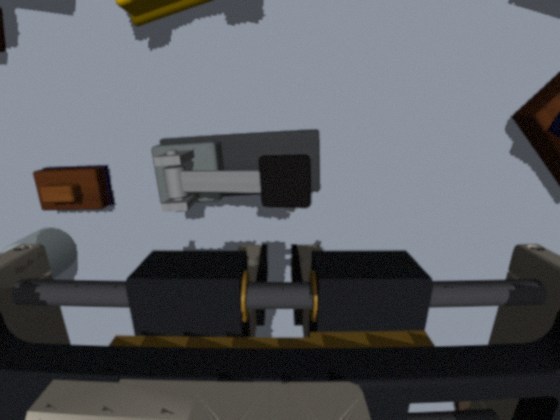

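The view shows the black pad at (285,181) with the lever running left to the hinge at (175,178). Pad centre is about (466,-297,121). The gauge post at (454,-264,90) agrees with that, and the yellow switch is well away. I move over and press.

Call:
step_arm(
  plan=[
    [1,-2,-24,-30,0,0,0],
    [1,0,0,-35,0,0,0],
    [1,0,0,-15,0,0,0],
    [1,0,0,0,0,0,0],
    [1,0,0,-7,0,0,0],
    [1,0,0,-7,0,0,0],
    [1,0,0,-7,0,0,0],
    [1,0,0,0,0,0,0],
  ],
)

```text
t: 11.1
position: [465.1, -294.8, 114.7]
tool_rot: [[-0.984, -0.178, 0.0], [-0.178, 0.984, -0.0], [-0.0, -0.0, -1.0]]
contact_force: [-1.8, 0.5, 4.8]
gripper_width: 0.4
```

Contact force is 4.8 N. I continue gently to z≈92.

Call:
step_arm(
  plan=[
    [1,0,0,-5,0,0,0],
    [1,0,0,-5,0,0,0],
    [1,0,0,-5,0,0,0],
    [1,0,0,-4,0,0,0],
    [1,0,0,-3,0,0,0],
    [1,0,0,0,0,0,0],
    [1,0,0,0,0,0,0],
  ],
)

```text
t: 11.98
position: [463.8, -294.9, 93.1]
tool_rot: [[-0.984, -0.178, -0.002], [-0.178, 0.984, -0.0], [0.002, 0.0, -1.0]]
contact_force: [-6.1, -2.1, 7.9]
gripper_width: 0.6
```

```bash
python3 - <<'E'
from h import *
s=state();print(s["t"],s["position"],s["contact_force"])
for n in ("wrist","scene","top"):
    c=camera(n);P=pts(c);hsv=cv2.cvtColor(c["frame"],cv2.COLOR_BGR2HSV)
    if n!="top": cv2.imwrite(f"pics/{n}6.png",c["frame"])
    near=np.hypot(P[...,0]-462,P[...,1]+296)<40
    m=near&(P[...,2]>75)&(P[...,2]<106)&(hsv[...,2]<60)
    print(n,"pad",m.sum(),np.percentile(P[m][:,2],[5,50,95]) if m.any() else '')
    if n!="wrist":
        m=(abs(hsv[...,0].astype(int)-16)<7)&(hsv[...,1]>60)&(P[...,2]>105)&(P[...,2]<150)&(np.hypot(P[...,0]-559,P[...,1]-39)<65)
        q=P[m];print("  handle z",np.percentile(q[:,2],[5,50,95]) if m.any() else '',cv2.minAreaRect(q[:,:2].astype(np.float32)) if m.any() else '')
E
```

```text
11.975 [ 463.75157015 -294.93637882   93.05848311] [-6.06439136 -2.09139434  7.93820196]
wrist pad 2906 [ 87.57313612  91.84204136 101.40145931]
scene pad 0 
  handle z [107.22883228 121.45450131 126.93084185] ((559.6533813476562, 39.640438079833984), (89.7773666381836, 20.09161376953125), 78.75164031982422)
top pad 0 
  handle z [117.93774949 122.69099438 127.01320091] ((557.267578125, 40.34882736206055), (91.3115005493164, 16.733949661254883), 78.30638122558594)
```

View pics/wrist6.png

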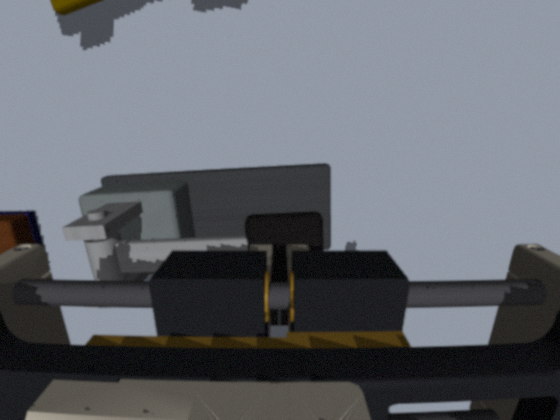

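The fingers sit on the pad at (284,230), pad top at z≈92, about level at 7.9 N. I ease the side force slightly and hold for the 0.5 s.

Call:
step_arm(
  plan=[
    [1,-2,0,-1,0,0,0],
    [1,0,0,0,0,0,0],
    [1,0,0,0,0,0,0],
    [1,0,0,0,0,0,0],
    [1,0,0,0,0,0,0],
    [1,0,0,0,0,0,0],
    [1,0,0,0,0,0,0],
    [1,0,0,0,0,0,0],
  ],
)

```text
t: 13.12
position: [463.6, -295.0, 92.7]
tool_rot: [[-0.984, -0.179, 0.001], [-0.179, 0.984, -0.001], [-0.001, -0.001, -1.0]]
contact_force: [-1.1, -0.6, 7.5]
gripper_width: 0.2
```

```bash
python3 - <<'E'
from h import *
s=state();print(s["t"],s["position"],s["contact_force"],abs(s["dq"]).max())
c=camera("wrist");P=pts(c);hsv=cv2.cvtColor(c["frame"],cv2.COLOR_BGR2HSV)
m=np.zeros(P.shape[:2],bool);m[214:240,250:320]=1;m&=(hsv[...,2]<60)&(P[...,2]>60)
print(np.percentile(P[m][:,2],[5,50,95]),m.sum())
print(finish_job())
E
```

```text
13.125 [ 463.59412236 -295.00355572   92.66939482] [-1.07857856 -0.63076483  7.50052197] 0.0014260437996791806
[87.61694209 91.39932285 92.61936109] 1818
the job is handed in; nothing more can be done
None
```

The scraper is standing in the washer's slot, fully home and let go. I handed the job in with the closed fingers holding the grey switch's lever level. Total time was about 13 s; no verdict was reported.

**Last checks**
- **Scraper:** the handle top is at about 122 mm, against 123 mm expected when seated. Its centre is within 2 mm of the slot centre and its axis matches the slot at about 78°.
- **Lever:** the pad top is at about 91.4 mm against 91 mm when level. The fingers press with about 7.5 N, slightly under the 8 to 9 N quoted for level, and the arm is still.

**What went differently**
- **Low grip:** I began the lift before the fingers had fully closed, so they held only the bottom 7 mm of the handle. The scraper stayed straight and went in without a regrip.
- **Side force:** the fingers were pushed sideways with about 6 N while pressing. Moving 2 mm brought that down to about 1 N.
- **Bystanders:** I saw no contact with them, but I did not measure their positions at the end.

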